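# Seat and tap home a taper arbor

## Robot

A 6-joint arm with a two-finger parallel gripper is mounted at the origin on the work surface. World frame = base frame: x ahead of the robot, y to its left, z up, the work surface at z = 0. Lengths are in m, angles in degrees, forces in N, time in s.
With the tool pointing down it reaches from about 0.4 to 0.825 m from the base axis. Payload 7 kg.
Tool frame: the origin (TCP) lies midway between the tips of the shut fingers; the grasp point (between the pads) lies 19 mm behind it; z points along the fingers, y is the line along which they close (so a half turn about z gives the same grasp; the last joint's range is limited). The gripper opens to 88 mm and grips with 3 to 60 N. Pads are 19 mm wide; open, the fingers measure 130 mm over their backs; the gripper's body (78 mm by 193 mm) begins 47 mm behind the grasp point.
Start: joints at [84.574, 20.546, 0.682, 0, -70.136, -16.507], TCP at [0.252, 0.626, 0.227] pointing down, gripper open.
Joint ranges: [-176.03, 176.03], [-82.01, 121.73], [-58.28, 71.71], [-173.87, 95.51], [-174.79, -0.11], [-173.66, 173.66]. Speed limits (degrees/s): [136.94, 136.94, 172.46, 180, 180, 180].

## Interface

Orientations are given as [roll, pitch, yaw] about the fixed x, y, z axes, in that order (R = Rz(yaw) Ry(pitch) Rx(roll)).
In Python, from plant import ctrl, viewer, close_job gives the robot as it stands. The module is installed in compiled form; this text tells all that it offers.
- The arm moves only by the tool step_arm, never from a script. Its argument "moves" is a list that holds one entry, the list of rows, each a list of 5 numbers: the shift along the world's x, y, z in cm, then the turn about the world's z in rad, then the finger opening in cm, from 0 to 8.76. In form: [[[tx, ty, tz, twist, grip], ...]]. A call has 1 to 10 rows; each row shifts and turns the commanded pose from where the row before left it; what a row does not reach is not made up. A row lasts 1/10 s, in which the tool goes at most 50 mm and 8.59 degrees, less where a joint would pass 70% of its speed; a pose out of reach is approached as far as the arm can. A call with a gripper value outside its range is refused whole. The fingers move at their own pace and stop on an object; the grip force is fixed at half the most. Time passes only in rows, so rows that do not move let the fingers close. It gives the time, the measured TCP pose, the force, the opening and the grip force at its end, in the units of the state.
- ctrl.get_obs(): the state, without advancing time (a new reading comes with each control period).
- viewer.snapshot(name): name is "side" or "top" or "wrist"; returns (picture, depth): 480x640x3 uint8, blue, green, red; 480x640 float32, m along the optical axis (not along the pixel's ray), 0 where there is no reading.
- viewer.camera_info(name): a dict with "camera_matrix" (3x3 intrinsics, pixels), "k1" (the pictures are not rectified: a ray, as slopes to the right and down, at radius r is drawn at 1 + k1 r^2 times it, then the intrinsics apply), "eye" and "orientation" of the camera in the world. Camera axes: x right, y down, z forward; pixel columns grow to the right and rows downward; lengths in m; the calibration is good to about 2 mm. A picture is of the moment at which its call begins: read the wrist's pose just before it. camera_info takes no time and is no camera call; for the wrist camera it gives the pose at the moment of the call.
- close_job(): hands the job in; it is judged then, once.
The state is a dict: "clock": time; "joint_pos": joint angles; "qvel": joint speeds; "tau": joint torques, N m; "tool_pos": TCP position; "orientation": TCP orientation; "force": force on the tool from outside, world axes, zero at the start; "moment": the same for the moment, N m; "opening": finger opening in m; "gripper_force": force on a finger pad.
Only numpy, scipy, OpenCV 4.12 (cv2) and the standard library are available. Lean on these libraries where they do the work, as an engineer would, in place of code of your own. Each camera call takes 0.05 s, during which the arm holds its last target. There are 200 camera calls.

## Task

Take the arbor with the orange collar from the grey stand and rest its tapered shank lightly in the empty blue socket, letting go while its collar still stands proud. Then pick up the brass knocker and tap the arbor's head gently, in two or more light taps with the knocker lifted clear in between (never one long push and never a hard blow), until the collar sits down on the socket face and the taper is locked. Stand the knocker back upright on the table, and leave everything else where it is.

Things in the scene. Friction and masses are not known exactly. Their poses are not given: they have to be found in the camera images.
- arbor: Steel taper arbor with ORANGE collar, 106 mm tall, 0.24-0.39 kg, shank down in a hole of the grey stand. Origin: centre of the small lower end; z up its axis. Heights from the origin: conical shank, diameter 16 mm at 0 to 32 mm at 48; collar, diameter 50 mm, 50 to 58; round steel grip, diameter 28 mm, 58 to 98 (hold at about 82); slightly domed hard head, diameter 22 mm, top at 106.
- arbor_head (a point): Top centre of the arbor's head, 106 mm above the arbor's origin: the place to tap.
- socket_mouth (a point): Centre of the mouth of the EMPTY socket, on its top face, 70 mm above the table. Untouched segments are first met with the arbor's origin 38 mm below this point (collar 12 mm proud). Left to its own weight the arbor rests 7 to 12 mm proud. Home: collar on the face, arbor origin 50 mm below this point.
- socket: The EMPTY socket: blue block 84 x 84 x 70 mm fixed to the table, origin under its middle. Vertical 38 mm bore lined by six brass sprung segments that form a taper, 26 mm wide near the top, 16 mm at the bottom. Resistance rises steadily from nothing to about 12-22 N at home, where it turns rigid; between taps the taper keeps its depth by friction.
- full_socket: A second, identical blue socket block that already holds a black-collared arbor, fixed (top of its head 126 mm above the table). Origin: centre of its underside. Not to be used.
- stand: Grey plastic stand fixed to the table, 80 mm (x) x 170 mm (y) x 56 mm high, two 36 mm holes 84 mm apart along its y, each with an arbor hanging by its collar. Origin: centre of its underside; yaw varies.
- knocker: Brass knocker standing upright on the table, 115 mm tall, about 0.45 kg (varies): brass foot 40 mm diameter, 45 mm high, whose flat underside is the striking face, then a black rubber stem 24 mm diameter from 45 to 115 mm (hold at about 85 mm). Origin: centre of the underside; z up.
- spare_arbor: Arbor of the same size with a BLACK collar and black grip, in the other hole of the stand. Origin: centre of the lower end. Leave alone.
- marker: Green and yellow marker pen, 120 mm, lying on the table. Leave alone. Origin under its middle.
- wrench: Steel wrench lying flat. Leave alone. Origin under its middle.
- bolt_jar: Glass jar with red lid, 64 mm diameter, 85 mm tall. Leave alone. Origin under its middle.
- tape: Yellow tape measure, 65 x 35 x 60 mm. Leave alone. Origin under its middle.
- cover: White plastic machine cover, 180 x 120 x 85 mm. Leave alone. Origin under its middle.

How it is judged (in metres and radians):
On the way, in this order (a step that is already met when the one before it is completed fails the run):
1. the arbor rests upright in the empty socket, collar still proud by more than 4 mm, let go and not pressed (horizontal distance between arbor and socket_mouth below 0.005 m and angle between arbor's own z axis and vertical below 0.12 rad and z of arbor in the frame of socket_mouth between -0.046 and -0.036 m and contact force between the fingers and arbor below 0.1 N and linear speed of arbor below 0.02 m/s), for 0.2 s.
2. a first tap on the arbor with the knocker in the hand (contact force between knocker and arbor above 3 N and contact force between the fingers and knocker above 1 N).
3. the knocker lifted clear of the arbor, which is not yet home (contact force between knocker and arbor below 0.1 N and distance between knocker and arbor_head above 0.003 m and z of arbor in the frame of socket_mouth above -0.0485 m), for 0.05 s.
4. the arbor driven home by further taps of the knocker in the hand (z of arbor in the frame of socket_mouth below -0.0485 m and horizontal distance between arbor and socket_mouth below 0.005 m and contact force between the fingers and knocker above 1 N), for 0.1 s.
At the end, for the whole second after the job is handed in: The arbor is locked in the empty socket: collar within 1.5 mm of the face, within 5 mm of the bore's axis, upright within 0.06 rad and at rest; the knocker stands upright on the table (underside within 6 mm, tilt below 0.1 rad), at rest and off the arbor (z of arbor in the frame of socket_mouth below -0.0485 m and horizontal distance between arbor and socket_mouth below 0.005 m and angle between arbor's own z axis and vertical below 0.06 rad and linear speed of arbor below 0.01 m/s and height (world z) of knocker below 0.006 m and angle between knocker's own z axis and vertical below 0.1 rad and linear speed of knocker below 0.02 m/s and contact force between knocker and arbor below 0.1 N); the robot touches nothing.
It fails at once if a hard blow: knocker pressed or struck on the arbor with more than 60 N (contact force between knocker and arbor above 60 N).
It fails at once if the arbor driven or pushed by the bare hand: fingers or gripper pressing on it while the collar is less than 3 mm proud (z of arbor in the frame of socket_mouth below -0.047 m and horizontal distance between arbor and socket_mouth below 0.02 m and contact force between the arm and arbor above 0.5 N).
It fails at once if a bystander moved by more than 25 mm (distance of any of marker, wrench, bolt_jar, tape, cover, spare_arbor from where it was at the start of the episode above 0.025 m).
It also fails if it takes over 67 s, if anything falls off the work surface, if the arm or the gripper's body presses on something with over 40 N, if the wrist force passes 120 N, or if a joint passes its speed limit or range.

## Working session

There is one attempt and no reset: what is moved stays moved. The work goes in short steps, Python scripts to look and compute and a tool call to move; the robot and the scene stay as the last step left them, time stands still between calls to the robot, and variables do not carry over. Pictures are saved under pics/ and viewed, at most 11 in all, crops included, and the job is handed in when it is done.

Besides the shell and the picture viewer there is one more tool, called after "Call:" by a JSON object that holds its "name" and its "arguments", one argument or row to a line. step_arm: Moves the arm, as the interface text tells. Its arguments: {"type":"object","properties":{"moves":{"type":"array","items":{"type":"array","items":{"type":"array","items":{"type":"number"}}}}},"required":["moves"]}

```bash
mkdir -p pics; cat > h.py <<'E'
import numpy as np, cv2
from plant import ctrl, viewer, close_job
from scipy.spatial.transform import Rotation as R
def cam(n):
    c=viewer.camera_info(n); return c
def rot(o):
    o=np.array(o,float)
    if o.shape==(3,3): return o
    if o.size==4: return R.from_quat(o).as_matrix()
    return R.from_euler('xyz',o,degrees=True).as_matrix()
def ray(c,u,v):
    K=np.array(c['camera_matrix']); k1=c['k1']
    p=cv2.undistortPoints(np.array([[[u,v]]],float),K,np.array([k1,0,0,0,0.]))[0,0]
    return rot(c['orientation'])@np.array([p[0],p[1],1.]), np.array(c['eye'])
def atz(c,u,v,z):
    d,e=ray(c,u,v); return e+d*(z-e[2])/d[2]
def atd(c,u,v,dep):
    d,e=ray(c,u,v); return e+d*dep
E
python3 - <<'E'
from h import *
o=ctrl.get_obs(); print({k:np.round(v,3) for k,v in o.items()})
for n in('side','top','wrist'):
    c=cam(n); print(n,c)
    i,d=viewer.snapshot(n); cv2.imwrite(f'pics/{n}0.png',i); np.save(f'{n}0.npy',d)
E
```

```text
{'clock': np.float64(0.0), 'joint_pos': array([ 8.4573e+01,  2.0591e+01,  6.3300e-01, -2.2000e-02, -7.0135e+01,
       -1.6504e+01]), 'qvel': array([-0.003, -0.057,  0.076,  0.06 ,  0.047,  0.031]), 'tau': array([-0.0000e+00, -5.8271e+01,  2.9307e+01,  6.9980e+00,  7.0000e-03,
       -0.0000e+00]), 'tool_pos': array([0.252, 0.626, 0.226]), 'orientation': array([ 1.79906e+02, -6.00000e-03, -2.19380e+01]), 'force': array([ 1.361, -0.386, -0.015]), 'moment': array([0.008, 0.019, 0.007]), 'gripper_force': np.float64(0.0), 'opening': np.float64(0.088)}
side {'camera_matrix': array([[592.41875857,   0.        , 319.86695101],
       [  0.        , 592.41875857, 245.25283556],
       [  0.        ,   0.        ,   1.        ]]), 'k1': -0.07163640593401026, 'eye': array([ 0.07453258, -0.59044921,  0.98331005]), 'orientation': array([-1.38359635e+02,  1.21040549e-01, -3.86777267e+01])}
top {'camera_matrix': array([[516.1359937 ,   0.        , 324.94600748],
       [  0.        , 516.1359937 , 236.06819224],
       [  0.        ,   0.        ,   1.        ]]), 'k1': -0.04996893765408063, 'eye': array([0.35787693, 0.01160174, 1.09427304]), 'orientation': array([-167.67863328,   -0.20778964,  -82.22646964])}
wrist {'camera_matrix': array([[376.38191409,   0.        , 312.48123166],
       [  0.        , 376.38191409, 235.08903106],
       [  0.        ,   0.        ,   1.        ]]), 'k1': -0.07300456258444403, 'eye': array([0.33004459, 0.59617492, 0.38368334]), 'orientation': array([ 162.13523685,   -0.19525217, -111.94248015])}
```

View pics/top0.png

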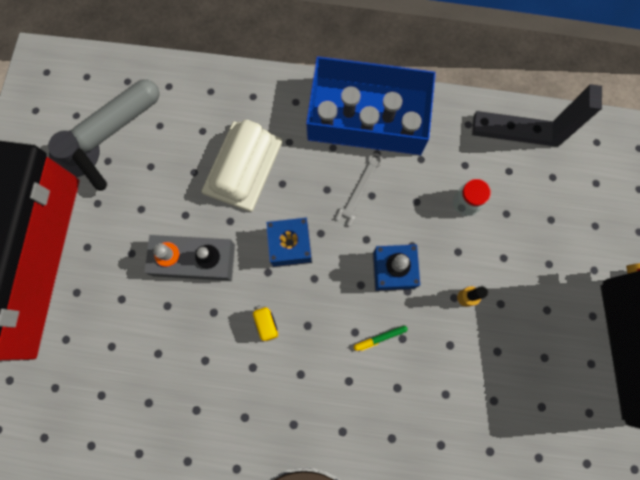

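View pics/side0.png

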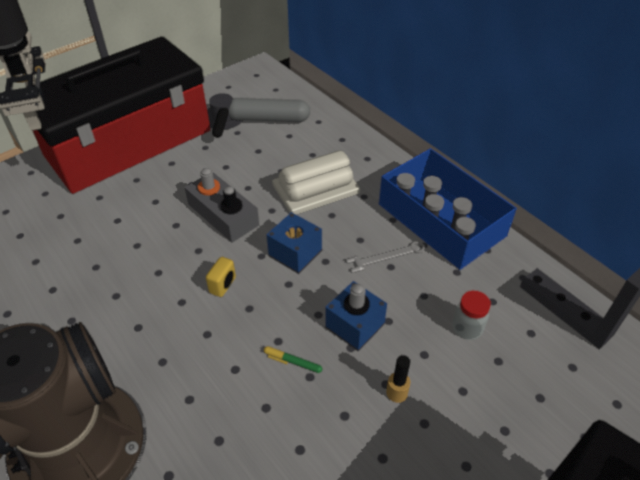

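Top view: the orange arbor is at about (166,252), the empty socket mouth at (289,240), the knocker at (475,295) and the full socket at (398,265). I'll enlarge crops of these.

```bash
cat > mos.py <<'E'
from h import *
def mosaic(name,items,s=5,w=80,h=60):
    # items: (img,u,v centre)
    t=[]
    for im,u,v in items:
        c=im[v-h//2:v+h//2,u-w//2:u+w//2]; c=cv2.resize(c,None,fx=s,fy=s,interpolation=cv2.INTER_CUBIC)
        c=cv2.convertScaleAbs(c,alpha=1.4)
        for k in range(0,w,10): cv2.line(c,(k*s,0),(k*s,6),(0,255,255),1); cv2.putText(c,str(u-w//2+k),(k*s,16),0,.35,(0,255,255),1)
        for k in range(10,h,10): cv2.line(c,(0,k*s),(6,k*s),(0,255,255),1); cv2.putText(c,str(v-h//2+k),(8,k*s+4),0,.35,(0,255,255),1)
        t.append(c)
    cv2.imwrite(name,np.vstack([np.hstack(t[:2]),np.hstack(t[2:])]))
E
python3 - <<'E'
from mos import *
a=cv2.imread('pics/top0.png');b=cv2.imread('pics/side0.png')
mosaic('pics/m0.png',[(a,180,255),(a,289,240),(a,475,295),(b,215,200)])
E
```

```text
(no output)
```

View pics/m0.png

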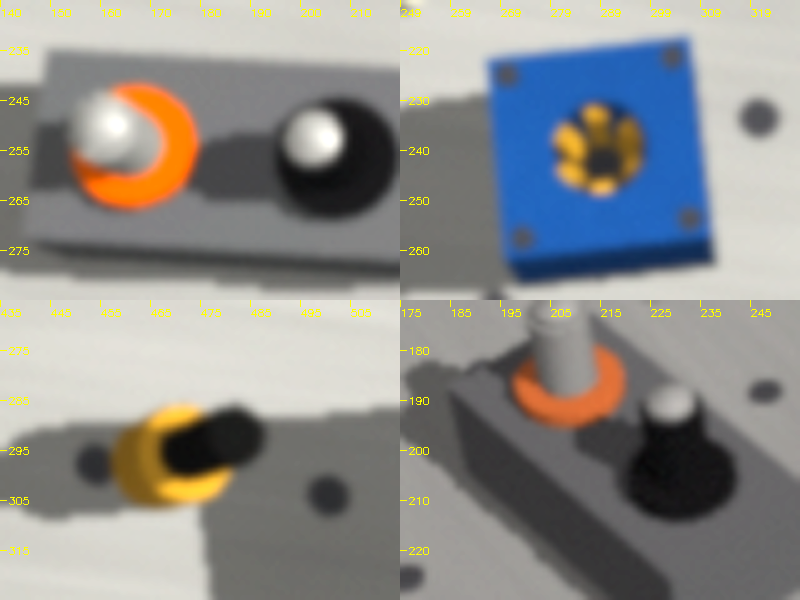

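```bash
python3 - <<'E'
from h import *
c=cam('top'); s=cam('side')
p=lambda n,c,u,v,z: print(n,np.round(atz(c,u,v,z),4))
p('collar',c,167,254.3,.064); p('head',c,161.5,251,.11)
p('collar side',s,207.3,192.5-5,.064)
p('spare collar',c,206.5,256.7,.064)
for q in [(266.5,222),(307,217.5),(311.5,258),(271,262)]: p('sc',c,*q,.07)
p('mouth',c,288.7,239.7,.07)
p('ktop',c,481.5,292,.115); p('kfootleft',c,467,296,.02)
p('fulltop',c,402,262,.126);p('jar',c,476,193,.085);p('tape',c,265,323,.06)
for n,u,v in[('cover',242,165),('wrench',360,188),('marker',381,338)]:p(n,c,u,v,.02)
E
```

```text
collar [0.5    0.3516 0.064 ]
head [0.4986 0.3484 0.11  ]
collar side [0.4937 0.3476 0.064 ]
spare collar [0.5062 0.2707 0.064 ]
sc [0.593  0.1605 0.07  ]
sc [0.6136 0.0798 0.07  ]
sc [0.5316 0.0589 0.07  ]
sc [0.5124 0.1384 0.07  ]
mouth [0.5626 0.11   0.07  ]
ktop [ 0.5027 -0.2739  0.115 ]
kfootleft [ 0.5043 -0.2718  0.02  ]
fulltop [ 0.5378 -0.1154  0.126 ]
jar [ 0.7085 -0.2569  0.085 ]
tape [0.3914 0.1323 0.06  ]
cover [0.7247 0.2419 0.02  ]
wrench [ 0.7074 -0.0216  0.02  ]
marker [ 0.3948 -0.1032  0.02  ]
```

View pics/wrist0.png

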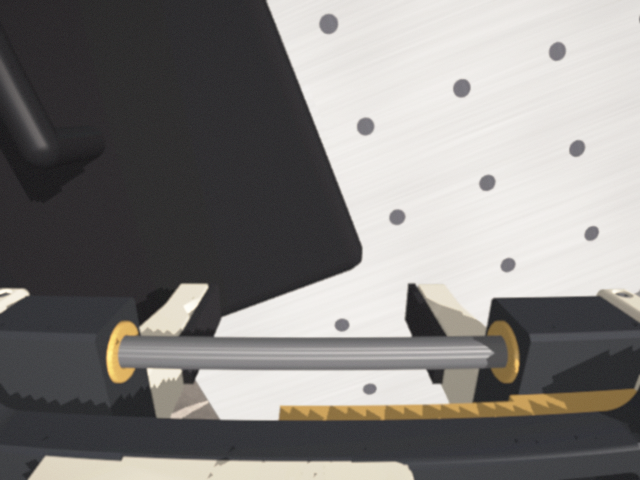

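The wrist view shows only the toolbox edge and the table. I'll move -y first to clear the toolbox, then go over the arbor.

Call:
{"name": "step_arm", "arguments": {
  "moves": [
    [[0, -4, 2, 0, 8.76], [0, -4.5, 0, 0, 8.76], [0, -4.5, 0, 0, 8.76], [1, -4.5, 0, 0, 8.76], [2, -4.5, 0, 0, 8.76], [4, -3, 0, 0, 8.76], [4.5, -1.5, 0, 0, 8.76], [4.5, -0.5, 0, 0, 8.76], [4.5, -0.5, 0, 0, 8.76], [4, -0.5, 0, 0, 8.76]]
  ]
}}

```text
clock: 1.15
tool_pos: [0.4991, 0.3453, 0.2464]
orientation: [-180.0, 0.0, -22.0]
force: [-0.2, 1.3, -0.1]
opening: 0.0873
gripper_force: 0.0
```

Call:
{"name": "step_arm", "arguments": {
  "moves": [
    [[0, 0, 0, 0, 8.76], [0, 0, 0, 0, 8.76]]
  ]
}}

```text
clock: 1.35
tool_pos: [0.4977, 0.3454, 0.2454]
orientation: [179.9, 0.0, -22.1]
force: [-0.3, -0.0, 1.0]
opening: 0.0878
gripper_force: 0.0
```

```bash
python3 - <<'E'
from h import *
print(ctrl.get_obs()['tool_pos'],ctrl.get_obs()['orientation']); c=cam('wrist'); print(c['eye'],c['orientation'])
i,d=viewer.snapshot('wrist'); cv2.imwrite('pics/w1.png',i)
E
```

```text
[0.49765903 0.34537662 0.2454205 ] [ 1.79898083e+02  4.41233580e-02 -2.20574803e+01]
[0.57581107 0.31562488 0.40331936] [ 162.08375674   -0.21301862 -112.06135757]
```

View pics/w1.png

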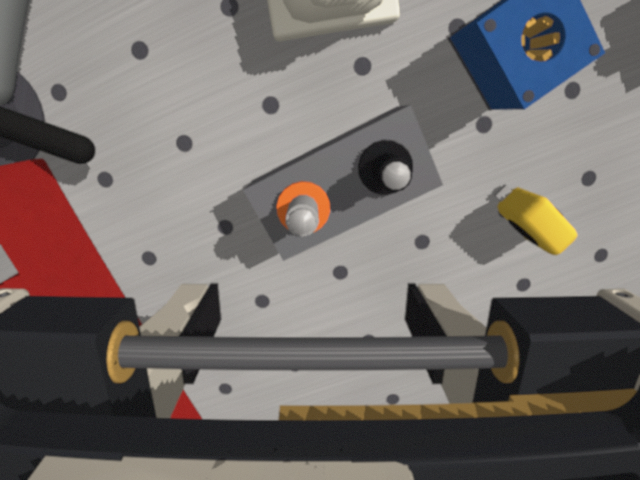

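Wrist view: the orange collar is centred at about (303.5,208) and its head at (301,219). The stand runs along the y axis, and the socket mouth is at (543,37).

```bash
python3 - <<'E'
from mos import *
im=cv2.imread('pics/w1.png'); c=cam('wrist')
h=cv2.cvtColor(im,cv2.COLOR_BGR2HSV); m=cv2.inRange(h,(5,180,120),(18,255,255)); m[:170]=0;m[250:]=0
ys,xs=np.nonzero(m); print(xs.min(),xs.max(),ys.min(),ys.max())
hull=cv2.convexHull(np.c_[xs,ys]); print(cv2.fitEllipse(hull))
for u,v,z in [(303.5,208,.064),(301,219,.110),(543,37,.07),(386,168,.064)]: print(np.round(atz(c,u,v,z),4))
print(np.round([ctrl.get_obs()['tool_pos']],4))
mosaic('pics/m1.png',[(im,303,210),(im,540,40)]*2)
E
```

```text
277 329 182 228
((302.94976806640625, 207.16836547851562), (50.335697174072266, 52.09379577636719), 93.75113677978516)
[0.5005 0.354  0.064 ]
[0.5029 0.3542 0.11  ]
[0.5637 0.1117 0.07  ]
[0.5069 0.2708 0.064 ]
[[0.497  0.3457 0.2459]]
```

Call:
{"name": "step_arm", "arguments": {
  "moves": [
    [[0.2, 0.4, -2, 0, 8.76], [0.2, 0.4, -3.5, 0, 8.76], [0, 0, -3.5, 0, 8.76], [0, 0, -3.5, 0, 8.76], [0, 0, -3, 0, 8.76], [0, 0, -2, 0, 8.76], [0, 0, 0, 0, 8.76], [0, 0, 0, 0, 8.76]]
  ]
}}

```text
clock: 2.2
tool_pos: [0.5007, 0.3547, 0.0724]
orientation: [-180.0, -0.0, -21.8]
force: [-0.3, 0.5, 0.3]
opening: 0.0875
gripper_force: 0.0
```

Call:
{"name": "step_arm", "arguments": {
  "moves": [
    [[0, 0, 0, 0, 5], [0, 0, 0, 0, 2], [0, 0, 0, 0, 2], [0, 0, 0, 0, 2], [0, 0, 0, 0, 2], [0, 0, 0, 0, 2]]
  ]
}}

```text
clock: 2.8
tool_pos: [0.5012, 0.3541, 0.0716]
orientation: [-180.0, 0.0, -21.9]
force: [0.1, 0.1, -0.0]
opening: 0.0455
gripper_force: 0.0
```

Call:
{"name": "step_arm", "arguments": {
  "moves": [
    [[0, 0, 0, 0, 1.5], [0, 0, 0, 0, 1.5], [0, 0, 0, 0, 1.5], [0, 0, 0, 0, 1.5], [0, 0, 0, 0, 1.5], [0, 0, 0, 0, 1.5]]
  ]
}}

```text
clock: 3.4
tool_pos: [0.5011, 0.354, 0.0715]
orientation: [180.0, 0.0, -21.9]
force: [0.7, -0.9, -0.2]
opening: 0.0273
gripper_force: 30.0
```

Call:
{"name": "step_arm", "arguments": {
  "moves": [
    [[0, 0, 1.5, 0, 1.5], [0, 0, 3, 0, 1.5], [0, 0, 4, 0, 1.5], [0, 0, 4, 0, 1.5], [0, -2, 3, 0, 1.5], [0, -4, 1.5, 0, 1.5], [0, -4.5, 0, 0, 1.5], [0, -4.5, 0, 0, 1.5], [0, -4, 0, 0, 1.5], [0, -2, 0, 0, 1.5]]
  ]
}}

```text
clock: 4.4
tool_pos: [0.5001, 0.1414, 0.2414]
orientation: [180.0, 0.0, -22.0]
force: [0.4, 0.7, -2.2]
opening: 0.0274
gripper_force: 30.0
```

Call:
{"name": "step_arm", "arguments": {
  "moves": [
    [[0, 0, 0, 0, 1.5], [0, 0, 0, 0, 1.5], [0, 0, 0, 0, 1.5]]
  ]
}}

```text
clock: 4.7
tool_pos: [0.5011, 0.1447, 0.2413]
orientation: [-180.0, 0.0, -21.9]
force: [-0.5, -0.5, -2.6]
opening: 0.0276
gripper_force: 30.0
```

```bash
python3 - <<'E'
from h import *
o=ctrl.get_obs();print(o['tool_pos'],o['orientation']); c=cam('wrist'); print(c['eye'],c['orientation'])
i,d=viewer.snapshot('wrist'); cv2.imwrite('pics/w2.png',i)
print(o['force'], o['opening'])
E
```

```text
[0.50110072 0.14467995 0.24132359] [-1.79998856e+02  1.72305105e-02 -2.19187775e+01]
[0.57915887 0.11491862 0.39925346] [ 1.62109906e+02 -1.09276330e-01 -1.11921318e+02]
[-0.51643144 -0.49962633 -2.56613981] 0.02760225804496571
```

View pics/w2.png

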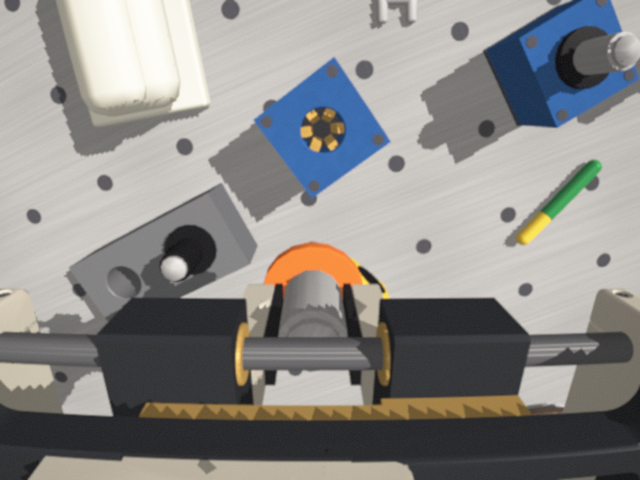

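The socket bore is at (323,130), with block corners at (333,58), (389,140), (312,196) and (255,119). The arbor is held upright in the gripper.

```bash
python3 - <<'E'
from h import *
c=cam('wrist'); im=cv2.imread('pics/w2.png')
P=[atz(c,u,v,.07) for u,v in [(333,58),(389,140),(312,196),(255,119)]]
print(np.round(P,4),np.mean(P,0)); print(atz(c,323,130,.07))
h=cv2.cvtColor(im,cv2.COLOR_BGR2HSV); m=cv2.inRange(h,(95,120,60),(120,255,255)); m[:,420:]=0;m[:50]=0;m[210:]=0
k=(m[95:165,290:360]==0).astype(np.uint8)
n,l,s,ce=cv2.connectedComponentsWithStats(k); j=1+np.argmax(s[1:,4]); print(s[j],ce[j]+[290,95]); q=ce[j]+[290,95]
print(atz(c,*q,.07)); print(c['eye'])
# collar in hand check: seen centre at its height
m=cv2.inRange(h,(5,180,120),(18,255,255)); ys,xs=np.nonzero(m[230:330,240:390]); print(xs.min()+240,xs.max()+240,ys.min()+230)
t=ctrl.get_obs()['tool_pos']; zc=t[2]-.0075
for u,v in[(xs.min()+240,283),(xs.max()+240,283)]: print(atz(c,u,v,zc),t)
E
```

```text
[[0.614  0.0825 0.07  ]
 [0.5352 0.0615 0.07  ]
 [0.5144 0.1409 0.07  ]
 [0.5938 0.1607 0.07  ]] [0.56433341 0.1114093  0.07      ]
[0.56384314 0.11096726 0.07      ]
[  10   12   45   46 1479] [321.75456389 128.91142664]
[0.56507219 0.11161762 0.07      ]
[0.57918165 0.11514401 0.39921576]
266 361 244
[0.5153339  0.16461972 0.23378304] [0.50111745 0.14486168 0.24128304]
[0.49818296 0.12207498 0.23378304] [0.50111745 0.14486168 0.24128304]
```

Call:
{"name": "step_arm", "arguments": {
  "moves": [
    [[2, -1, 0, 0, 1.5], [3, -1.6, 0, 0, 1.5], [1.3, -0.7, -2, 0, 1.5], [0, 0, -3, 0, 1.5], [0, 0, -2, 0, 1.5], [0, 0, 0, 0, 1.5], [0, 0, 0, 0, 1.5]]
  ]
}}

```text
clock: 5.45
tool_pos: [0.5644, 0.1117, 0.1717]
orientation: [180.0, 0.0, -21.9]
force: [0.5, 0.2, -2.4]
opening: 0.027
gripper_force: 30.0
```

Call:
{"name": "step_arm", "arguments": {
  "moves": [
    [[0, 0, -2, 0, 1.5], [0, 0, -2, 0, 1.5], [0, 0, -1.5, 0, 1.5], [0, 0, -1.1, 0, 1.5], [0, 0, 0, 0, 1.5], [0, 0, 0, 0, 1.5]]
  ]
}}

```text
clock: 6.05
tool_pos: [0.5649, 0.1116, 0.1066]
orientation: [-180.0, -0.1, -21.9]
force: [-0.3, -0.2, -2.7]
opening: 0.0271
gripper_force: 30.0
```

Call:
{"name": "step_arm", "arguments": {
  "moves": [
    [[0, 0, -0.3, 0, 1.5], [0, 0, -0.2, 0, 1.5], [0, 0, 0, 0, 1.5], [0, 0, 0, 0, 1.5]]
  ]
}}

```text
clock: 6.45
tool_pos: [0.5642, 0.1111, 0.1007]
orientation: [-180.0, -0.0, -21.9]
force: [0.8, -0.2, -3.0]
opening: 0.0271
gripper_force: 30.0
```

Call:
{"name": "step_arm", "arguments": {
  "moves": [
    [[0, 0, -0.2, 0, 1.5], [0, 0, 0, 0, 1.5], [0, 0, 0, 0, 1.5]]
  ]
}}

```text
clock: 6.75
tool_pos: [0.564, 0.111, 0.0984]
orientation: [180.0, 0.0, -21.9]
force: [0.1, -1.3, -3.6]
opening: 0.0275
gripper_force: 30.0
```

Call:
{"name": "step_arm", "arguments": {
  "moves": [
    [[0, 0, -0.15, 0, 1.5], [0, 0, 0, 0, 1.5], [0, 0, 0, 0, 1.5]]
  ]
}}

```text
clock: 7.05
tool_pos: [0.564, 0.1109, 0.0969]
orientation: [180.0, 0.0, -21.9]
force: [0.5, -2.0, -2.6]
opening: 0.0279
gripper_force: 30.0
```

Call:
{"name": "step_arm", "arguments": {
  "moves": [
    [[0, -0.05, -0.1, 0, 1.5], [0, 0, 0, 0, 1.5], [0, 0, 0, 0, 1.5]]
  ]
}}

```text
clock: 7.35
tool_pos: [0.5641, 0.1106, 0.0961]
orientation: [-180.0, 0.0, -21.9]
force: [-0.3, -1.5, -1.9]
opening: 0.0274
gripper_force: 30.0
```

Call:
{"name": "step_arm", "arguments": {
  "moves": [
    [[0, 0, 0, 0, 3.5], [0, 0, 0, 0, 4.5], [0, 0, 0, 0, 5.5], [0, 0, 0, 0, 6.5], [0, 0, 0, 0, 8], [0, 0, 0, 0, 8], [0, 0, 0, 0, 8]]
  ]
}}

```text
clock: 8.05
tool_pos: [0.5641, 0.1106, 0.0961]
orientation: [-180.0, -0.0, -21.9]
force: [1.1, 0.1, -0.1]
opening: 0.0764
gripper_force: 0.0
```

Call:
{"name": "step_arm", "arguments": {
  "moves": [
    [[0, 0, 1, 0, 8], [0, 0, 2, 0, 8], [0, 0, 3, 0, 8], [0, 0, 4, 0, 8], [0, 0, 4, 0, 8], [-1, 0, 0, 0, 8], [-3, 0, 0, 0, 8], [-2, 0, 0, 0, 8], [0, 0, 0, 0, 8], [0, 0, 0, 0, 8]]
  ]
}}

```text
clock: 9.05
tool_pos: [0.5043, 0.1108, 0.2371]
orientation: [-179.9, -0.1, -21.9]
force: [0.2, 0.1, -0.1]
opening: 0.0801
gripper_force: 0.0
```

```bash
python3 - <<'E'
from mos import *
o=ctrl.get_obs();print(o['tool_pos'],o['force'],o['opening']); c=cam('wrist'); print(c['eye'])
i,d=viewer.snapshot('wrist'); j,_=viewer.snapshot('top'); k,_=viewer.snapshot('side')
cv2.imwrite('pics/w3.png',i);cv2.imwrite('pics/t3.png',j);cv2.imwrite('pics/s3.png',k)
p=atz(c,320,240,.07)
mosaic('pics/m3.png',[(i[::2,::2],160,70),(k,295,230),(j,289,240),(j,475,295)])
E
```

```text
[0.50428228 0.11077232 0.23706528] [ 0.17664534  0.05796234 -0.08323564] 0.08006941687406376
[0.58202423 0.08093862 0.3951132 ]
```

View pics/m3.png

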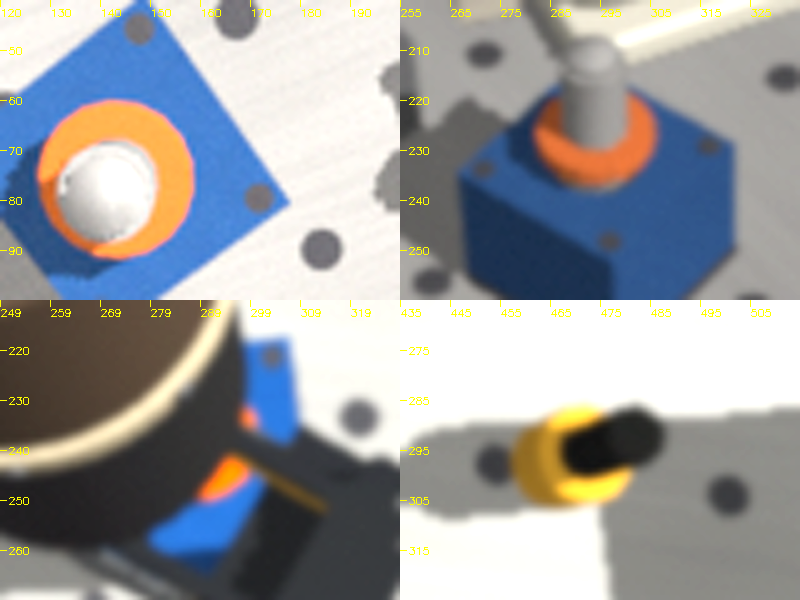

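The arbor stands upright with its collar proud of the face. Full-resolution wrist coordinates: head (279,156), collar (286.5,151.5). Next, the knocker.

```bash
python3 - <<'E'
from h import *
c=cam('wrist')
print(atz(c,279,156,.135),atz(c,286.5,151.5,.088)); 
E
```

```text
[0.56595844 0.11168571 0.135     ] [0.56394172 0.11028297 0.088     ]
```

Call:
{"name": "step_arm", "arguments": {
  "moves": [
    [[0, -3, 0, 0, 8.76], [0, -4.5, 0, 0, 8.76], [0, -4.7, 0, 0, 8.76], [0, -4.7, 0, 0, 8.76], [0, -4.7, 0, 0, 8.76], [0, -4.7, 0, 0, 8.76], [0, -4.7, 0, 0, 8.76], [-1, -3.7, 0, 0, 8.76], [-1, -2.5, 0, 0, 8.76], [-1, -1, 0, 0, 8.76]]
  ]
}}

```text
clock: 10.2
tool_pos: [0.4737, -0.2739, 0.2352]
orientation: [180.0, 0.1, -22.1]
force: [-0.4, 0.0, -0.1]
opening: 0.0879
gripper_force: 0.0
```

Call:
{"name": "step_arm", "arguments": {
  "moves": [
    [[0, 0, 0, 0, 8.76], [0, 0, 0, 0, 8.76], [0, 0, 0, 0, 8.76]]
  ]
}}

```text
clock: 10.5
tool_pos: [0.4746, -0.2707, 0.2361]
orientation: [-180.0, -0.0, -21.9]
force: [0.9, 0.4, 0.6]
opening: 0.0876
gripper_force: 0.0
```

```bash
python3 - <<'E'
from mos import *
o=ctrl.get_obs();print(o['tool_pos'],o['orientation']); c=cam('wrist'); print(c['eye'])
i,d=viewer.snapshot('wrist'); cv2.imwrite('pics/w4.png',i)
E
```

```text
[ 0.47464221 -0.27069733  0.23611167] [-1.79993880e+02 -1.15700681e-02 -2.18804509e+01]
[ 0.55261313 -0.30042997  0.39406192]
```

View pics/w4.png

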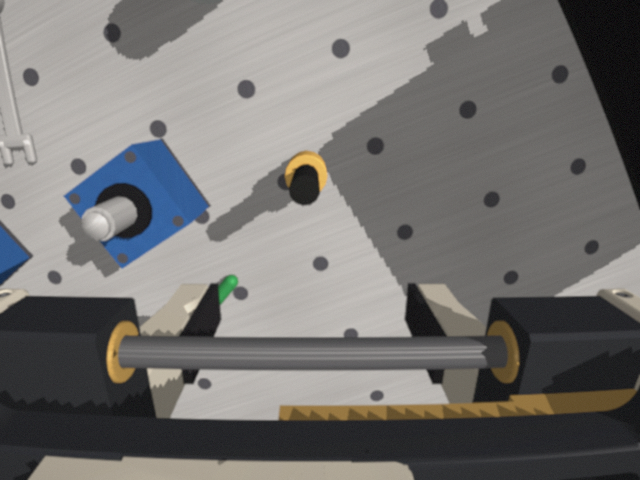

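Stem top is at (304,188) and the foot ring at (306,172).

```bash
python3 - <<'E'
from h import *
c=cam('wrist'); print(atz(c,304,188,.115),atz(c,306,172.5,.045),ctrl.get_obs()['tool_pos'])
E
```

```text
[ 0.5058043  -0.27518326  0.115     ] [ 0.50682252 -0.27610992  0.045     ] [ 0.47467439 -0.27060963  0.23612201]
```

Call:
{"name": "step_arm", "arguments": {
  "moves": [
    [[1.5, -0.3, -1, 0, 8.76], [1.6, -0.2, -2.5, 0, 8.76], [0, 0, -3.5, 0, 8.76], [0, 0, -3.5, 0, 8.76], [0, 0, -3.5, 0, 7], [0, 0, -2, 0, 6], [0, 0, -0.9, 0, 5], [0, 0, 0, 0, 4], [0, 0, 0, 0, 3], [0, 0, 0, 0, 3]]
  ]
}}

```text
clock: 11.55
tool_pos: [0.5062, -0.2765, 0.0686]
orientation: [-180.0, -0.1, -21.9]
force: [0.1, 0.5, 0.3]
opening: 0.0451
gripper_force: 0.0
```

Call:
{"name": "step_arm", "arguments": {
  "moves": [
    [[0, 0, 0, 0, 1], [0, 0, 0, 0, 1], [0, 0, 0, 0, 1], [0, 0, 0, 0, 1], [0, 0, 0, 0, 1], [0, 0, 0, 0, 1]]
  ]
}}

```text
clock: 12.15
tool_pos: [0.5055, -0.2764, 0.0676]
orientation: [-180.0, -0.0, -21.9]
force: [-1.8, 1.8, 6.4]
opening: 0.0235
gripper_force: 30.0
```

Call:
{"name": "step_arm", "arguments": {
  "moves": [
    [[0, 0, 1.5, 0, 1], [0, 0, 3, 0, 1], [0, 0, 4, 0, 1], [0, 0, 4, 0, 1], [0, 0, 3.5, 0, 1], [0, 2, 2, 0, 1], [0, 4, 0, 0, 1], [0.5, 4.7, 0, 0, 1], [0.7, 4.7, 0, 0, 1], [0.7, 4.7, 0, 0, 1]]
  ]
}}

```text
clock: 13.15
tool_pos: [0.523, -0.0737, 0.246]
orientation: [180.0, 0.1, -22.0]
force: [1.3, -0.5, -4.4]
opening: 0.0234
gripper_force: 30.0
```

Call:
{"name": "step_arm", "arguments": {
  "moves": [
    [[0.8, 4.7, 0, 0, 1], [0.8, 4.7, 0, 0, 1], [0.8, 4, 0, 0, 1], [0.8, 3, 0, 0, 1], [0.8, 2.2, 0, 0, 1], [0, 0, 0, 0, 1], [0, 0, 0, 0, 1], [0, 0, 0, 0, 1]]
  ]
}}

```text
clock: 13.95
tool_pos: [0.5637, 0.1097, 0.2465]
orientation: [179.9, 0.1, -22.0]
force: [0.8, -0.5, -4.6]
opening: 0.0234
gripper_force: 30.0
```

```bash
python3 - <<'E'
from mos import *
o=ctrl.get_obs();print(o['tool_pos'],o['force'],o['opening'])
i,d=viewer.snapshot('wrist'); k,_=viewer.snapshot('side'); cv2.imwrite('pics/s5.png',k)
cv2.imwrite('pics/w5.png',i)
mosaic('pics/m5.png',[(i[::4,::4],80,60),(k,300,180),(k,295,200),(k,280,140)],s=5,w=80,h=60)
E
```

```text
[0.56365001 0.10971574 0.24645526] [ 0.80722662 -0.52372288 -4.55733662] 0.02337182953262979
```

View pics/m5.png

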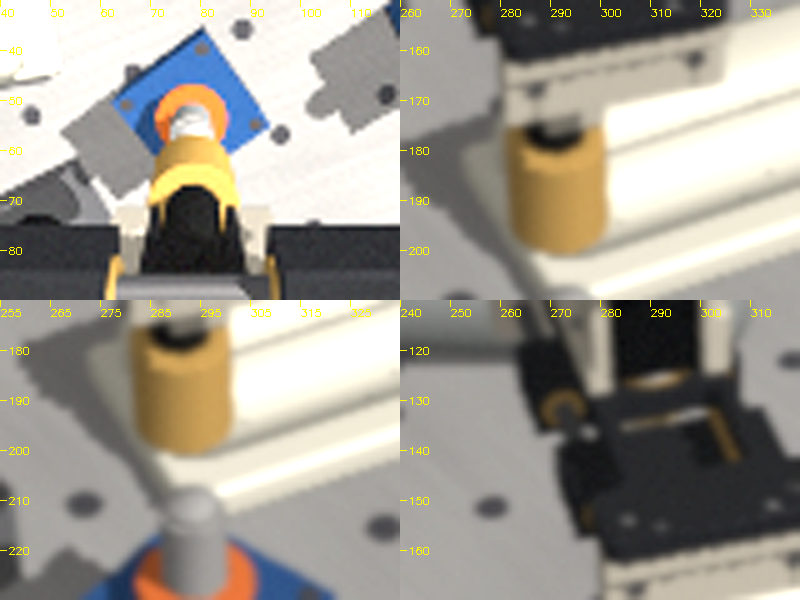

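The brass foot is directly above the arbor head in both views. I'll descend to just above contact.

Call:
{"name": "step_arm", "arguments": {
  "moves": [
    [[0.1, 0.15, -1, 0, 1], [0, 0, -1.5, 0, 1], [0, 0, -1, 0, 1], [0, 0, -0.3, 0, 1], [0, 0, 0, 0, 1], [0, 0, 0, 0, 1]]
  ]
}}

```text
clock: 14.65
tool_pos: [0.5655, 0.1121, 0.2095]
orientation: [-180.0, -0.0, -21.9]
force: [0.0, -0.9, -5.6]
opening: 0.0235
gripper_force: 30.0
```

Call:
{"name": "step_arm", "arguments": {
  "moves": [
    [[0, 0, -0.2, 0, 1], [0, 0, -0.2, 0, 1], [0, 0, 0, 0, 1]]
  ]
}}

```text
clock: 14.95
tool_pos: [0.565, 0.1121, 0.2049]
orientation: [180.0, 0.0, -21.9]
force: [-0.2, 0.2, -5.3]
opening: 0.0238
gripper_force: 30.0
```

Call:
{"name": "step_arm", "arguments": {
  "moves": [
    [[0, 0, -0.2, 0, 1], [0, 0, 0, 0, 1]]
  ]
}}

```text
clock: 15.15
tool_pos: [0.5653, 0.1122, 0.2031]
orientation: [-180.0, -0.0, -21.9]
force: [-0.3, 1.1, -5.9]
opening: 0.0235
gripper_force: 30.0
```

Call:
{"name": "step_arm", "arguments": {
  "moves": [
    [[0, 0, -0.2, 0, 1], [0, 0, 0, 0, 1]]
  ]
}}

```text
clock: 15.35
tool_pos: [0.5655, 0.1122, 0.2014]
orientation: [-180.0, -0.0, -21.9]
force: [-0.6, -0.2, -1.6]
opening: 0.0234
gripper_force: 30.0
```

Call:
{"name": "step_arm", "arguments": {
  "moves": [
    [[0, 0, -0.2, 0, 1], [0, 0, 0, 0, 1]]
  ]
}}

```text
clock: 15.55
tool_pos: [0.5656, 0.1122, 0.1997]
orientation: [-180.0, -0.1, -21.9]
force: [-0.4, 0.7, 1.5]
opening: 0.0233
gripper_force: 30.0
```

Call:
{"name": "step_arm", "arguments": {
  "moves": [
    [[0, 0, 0.6, 0, 1], [0, 0, 0.6, 0, 1], [0, 0, 0, 0, 1], [0, 0, 0, 0, 1]]
  ]
}}

```text
clock: 15.95
tool_pos: [0.565, 0.1122, 0.211]
orientation: [-180.0, 0.0, -21.9]
force: [0.2, 1.0, -5.1]
opening: 0.0235
gripper_force: 30.0
```

Call:
{"name": "step_arm", "arguments": {
  "moves": [
    [[0, 0, -0.6, 0, 1], [0, 0, -0.5, 0, 1], [0, 0, -0.2, 0, 1], [0, 0, -0.15, 0, 1], [0, 0, 0, 0, 1]]
  ]
}}

```text
clock: 16.45
tool_pos: [0.566, 0.1121, 0.1978]
orientation: [-180.0, -0.1, -21.9]
force: [-2.8, 0.2, 3.9]
opening: 0.0231
gripper_force: 30.0
```

Call:
{"name": "step_arm", "arguments": {
  "moves": [
    [[0, 0, 0.6, 0, 1], [0, 0, 0.6, 0, 1], [0, 0, 0, 0, 1], [0, 0, 0, 0, 1]]
  ]
}}

```text
clock: 16.85
tool_pos: [0.565, 0.1122, 0.2084]
orientation: [-180.0, 0.0, -21.9]
force: [-0.6, -0.7, -5.4]
opening: 0.0236
gripper_force: 30.0
```

Call:
{"name": "step_arm", "arguments": {
  "moves": [
    [[0, 0, -0.7, 0, 1], [0, 0, -0.4, 0, 1], [0, 0, -0.25, 0, 1], [0, 0, -0.2, 0, 1], [0, 0, 0, 0, 1]]
  ]
}}

```text
clock: 17.35
tool_pos: [0.5665, 0.1122, 0.1952]
orientation: [-179.9, -0.2, -21.9]
force: [-2.4, 0.8, 10.3]
opening: 0.0234
gripper_force: 30.0
```

Call:
{"name": "step_arm", "arguments": {
  "moves": [
    [[0, 0, 0.6, 0, 1], [0, 0, 0.6, 0, 1], [0, 0, 0, 0, 1], [0, 0, 0, 0, 1]]
  ]
}}

```text
clock: 17.75
tool_pos: [0.565, 0.1121, 0.2047]
orientation: [180.0, 0.0, -21.9]
force: [0.2, 0.5, -4.7]
opening: 0.0233
gripper_force: 30.0
```

Call:
{"name": "step_arm", "arguments": {
  "moves": [
    [[0, 0, -0.6, 0, 1], [0, 0, -0.4, 0, 1], [0, 0, -0.25, 0, 1], [0, 0, -0.2, 0, 1], [0, 0, 0, 0, 1]]
  ]
}}

```text
clock: 18.25
tool_pos: [0.5669, 0.1122, 0.1937]
orientation: [-179.9, -0.3, -21.9]
force: [-4.2, -1.6, 15.3]
opening: 0.0234
gripper_force: 30.0
```

Call:
{"name": "step_arm", "arguments": {
  "moves": [
    [[0, 0, -0.1, 0, 1], [0, 0, 0, 0, 1]]
  ]
}}

```text
clock: 18.45
tool_pos: [0.5672, 0.1122, 0.1936]
orientation: [-179.9, -0.3, -21.8]
force: [-5.0, -0.6, 21.0]
opening: 0.0232
gripper_force: 30.0
```

Call:
{"name": "step_arm", "arguments": {
  "moves": [
    [[0, 0, -0.1, 0, 1], [0, 0, 0, 0, 1]]
  ]
}}

```text
clock: 18.65
tool_pos: [0.5677, 0.1121, 0.1934]
orientation: [-179.8, -0.4, -21.8]
force: [-5.0, -0.5, 23.5]
opening: 0.0236
gripper_force: 30.0
```

Call:
{"name": "step_arm", "arguments": {
  "moves": [
    [[0, 0, 0.6, 0, 1], [0, 0, 1, 0, 1], [0, 0, 2, 0, 1], [0, 0, 2, 0, 1], [0, 0, 0.5, 0, 1], [0, 0, 0, 0, 1], [0, 0, 0, 0, 1]]
  ]
}}

```text
clock: 19.35
tool_pos: [0.5644, 0.112, 0.2482]
orientation: [179.9, 0.1, -21.9]
force: [1.1, -0.0, -5.2]
opening: 0.0235
gripper_force: 30.0
```

```bash
python3 - <<'E'
from mos import *
o=ctrl.get_obs();print(o['tool_pos'],o['force'],o['opening'])
k,_=viewer.snapshot('side'); i,_=viewer.snapshot('wrist')
cv2.imwrite('pics/s6.png',k)
a=cv2.imread('pics/s3.png')
mosaic('pics/m6.png',[(k,295,230),(a,295,230),(i[::2,::2],165,110),(k,295,180)])
E
```

```text
[0.56444376 0.11201453 0.24816124] [ 1.06247398 -0.04353553 -5.23165796] 0.023486952925858187
```

View pics/m6.png

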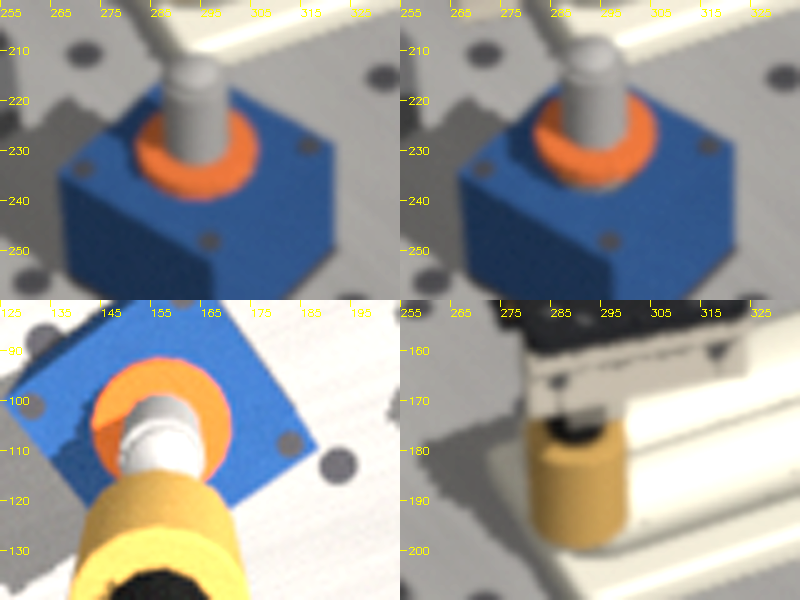

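```bash
python3 - <<'E'
from h import *
a,b=[cv2.cvtColor(cv2.imread(f'pics/{n}.png'),cv2.COLOR_BGR2GRAY).astype(np.float32) for n in('s3','s6')]
t=b[206:243,278:310]; t=cv2.resize(t,None,fx=8,fy=8,interpolation=2); s=cv2.resize(a[196:250,272:316],None,fx=8,fy=8,interpolation=2)
_,v,_,l=cv2.minMaxLoc(cv2.matchTemplate(s,t,cv2.TM_CCOEFF_NORMED)); print(v,'shift px',(6-l[0]/8,10-l[1]/8))
c=cam('side'); K=np.array(c['camera_matrix']); M=rot(c['orientation'])
for z in (.08,.09): 
    p=M.T@(np.array([.5645,.1115,z])-c['eye']); print(K@p/p[2])
E
```

```text
0.9405357241630554 shift px (-0.25, 1.0)
[293.99951889 227.09994466   1.        ]
[293.83288954 223.80346408   1.        ]
```

The collar sits flush: the head dropped about 3.2 px, roughly 9 mm, and the end was rigid at 29 N. I'll take the knocker back to its spot.

Call:
{"name": "step_arm", "arguments": {
  "moves": [
    [[0, -2, 0, 0, 1], [-0.5, -4, 0, 0, 1], [-0.7, -4.7, 0, 0, 1], [-0.8, -4.7, 0, 0, 1], [-0.8, -4.7, 0, 0, 1], [-0.8, -4.7, 0, 0, 1], [-0.8, -4.7, 0, 0, 1], [-0.8, -4.3, 0, 0, 1], [-0.7, -3, 0, 0, 1], [0, -2, 0, 0, 1]]
  ]
}}

```text
clock: 20.45
tool_pos: [0.5045, -0.278, 0.2486]
orientation: [180.0, 0.1, -22.1]
force: [-0.2, 1.0, -5.0]
opening: 0.0235
gripper_force: 30.0
```

Call:
{"name": "step_arm", "arguments": {
  "moves": [
    [[0, 0, -2, 0, 1], [0, 0, -4, 0, 1], [0, 0, -4, 0, 1], [0, 0, -4, 0, 1], [0, 0, -2, 0, 1], [0, 0, -1, 0, 1], [0, 0, -0.5, 0, 1], [0, 0, 0, 0, 1], [0, 0, 0, 0, 1]]
  ]
}}

```text
clock: 21.35
tool_pos: [0.5071, -0.2761, 0.0757]
orientation: [-180.0, -0.1, -21.9]
force: [-0.0, -0.9, -4.9]
opening: 0.0238
gripper_force: 30.0
```

Call:
{"name": "step_arm", "arguments": {
  "moves": [
    [[0, 0, -0.4, 0, 1], [0, 0, -0.2, 0, 1], [0, 0, -0.1, 0, 1], [0, 0, 0, 0, 1], [0, 0, 0, 0, 1]]
  ]
}}

```text
clock: 21.85
tool_pos: [0.5062, -0.2759, 0.0677]
orientation: [180.0, -0.0, -21.9]
force: [-0.2, -0.3, -3.7]
opening: 0.0237
gripper_force: 30.0
```

Call:
{"name": "step_arm", "arguments": {
  "moves": [
    [[0, 0, -0.1, 0, 1], [0, 0, 0, 0, 1], [0, 0, 0, 0, 1]]
  ]
}}

```text
clock: 22.15
tool_pos: [0.5064, -0.276, 0.0676]
orientation: [180.0, -0.0, -21.9]
force: [-3.6, 1.7, 5.8]
opening: 0.0235
gripper_force: 30.0
```

On the table. I'll release and retreat straight up.

Call:
{"name": "step_arm", "arguments": {
  "moves": [
    [[0, 0, 0, 0, 3], [0, 0, 0, 0, 4], [0, 0, 0, 0, 5], [0, 0, 0, 0, 6.5], [0, 0, 0, 0, 8], [0, 0, 0, 0, 8], [0, 0, 0, 0, 8], [0, 0, 0.5, 0, 8], [0, 0, 2, 0, 8], [0, 0, 3, 0, 8]]
  ]
}}

```text
clock: 23.15
tool_pos: [0.5049, -0.2756, 0.1209]
orientation: [180.0, 0.2, -21.9]
force: [0.1, 0.1, 0.2]
opening: 0.0799
gripper_force: 0.0
```

Call:
{"name": "step_arm", "arguments": {
  "moves": [
    [[0, 0, 4, 0, 8], [0, 0, 4, 0, 8], [0, 0, 4, 0, 8], [-2, 0, 1, 0, 8], [-3, 0, 0, 0, 8], [0, 0, 0, 0, 8], [0, 0, 0, 0, 8]]
  ]
}}

```text
clock: 23.85
tool_pos: [0.4559, -0.276, 0.2524]
orientation: [-180.0, -0.1, -21.9]
force: [1.1, 0.1, -0.9]
opening: 0.0801
gripper_force: 0.0
```

```bash
python3 - <<'E'
from h import *
o=ctrl.get_obs();print(o['tool_pos'],o['force'],o['opening'])
k,_=viewer.snapshot('side'); cv2.imwrite('pics/s7.png',k)
E
```

```text
[ 0.45586661 -0.27596905  0.25242406] [ 1.13900901  0.11124316 -0.85869518] 0.08007657314073767
```

View pics/s7.png

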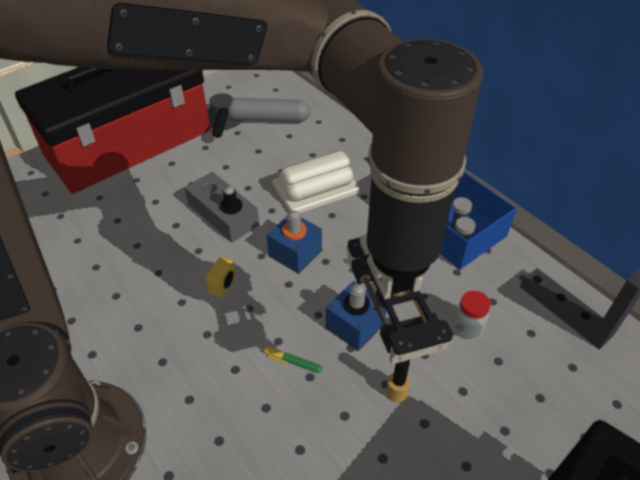

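The knocker stands upright at (398,388), the orange arbor is seated at (294,232), and nothing else has moved.

```bash
python3 -c "
from plant import close_job; print(close_job())"
```

```text
the job is handed in; nothing more can be done
None
```

The arbor is locked in the empty socket after four light taps (up to about 29 N), the knocker is back upright on the table, and the job was handed in at about 24 s; no verdict came back.

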